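# Unlock the keeper and snap the retaining clip onto the shaft

## Task

On the small wooden bearing stand, draw back the lock bar by its knob, swing the keeper arm it was holding fully open, out of the way of the shaft. Then fetch the open steel retaining clip from the bench, lay it flat on the stand with its mouth to the shaft, and push it sideways into the groove under the shaft's head until it snaps fully home; leave it there, with lock bar and keeper still open. Do not push the other loose things on the bench about.

Things in the scene. Friction and masses are not known exactly. Their poses are not given: they have to be found in the camera images.
- stand: Fixed wooden stand, yawed a little; origin on the shaft's axis at bench level. Deck 50 mm above the bench, from -125 to +95 mm in its x, -135 to +55 mm in its y. Out of the deck stands a steel shaft: neck 24 mm diameter, 14 mm high (the groove, between deck and head), then a head 38 mm diameter, 20 mm high. The clip comes in along the deck from the stand's -y side, moving in its +y.
- groove (a point): Point on the shaft's axis, 5 mm above the deck, where the clip's seat centre (point clip_seat) lies when the clip is home; axes as the stand's.
- lock_bar (a joint): Slide of the lock bar, m: 0 = locked (its tongue stands beside the keeper's tip and stops it), grows as the bar is drawn along the stand's -x, end stop at 0.030. It clears the keeper from 0.020 on. Friction about 1 N; stays where it is left.
- lock_knob (a point): On the upright round black knob of the lock bar (16 mm diameter, 9 to 44 mm above the deck), 30 mm above the deck; it moves with the bar. The bar itself is flat, 60 x 18 mm, top 9 mm above the deck. Axes as the stand's.
- keeper (a joint): Hinge of the keeper arm, rad: 0 = shut (arm across the clip's way in, along the stand's -x from its hinge), grows counter-clockwise seen from above as the knob end swings to the stand's -y, end stop at 1.57. Light friction (0.06 N m), stays where left; cannot open while the lock bar is locked.
- keeper_knob (a point): On the keeper's upright round black knob (18 mm diameter, 11 to 46 mm above the deck), 32 mm above the deck, 110 mm from the hinge axis; turns with the keeper. The arm is a flat dark steel bar, 18 mm wide, top 11 mm above the deck, reaching 18 mm beyond the knob's axis.
- keeper_hinge (a point): On the keeper's upright hinge axis, 32 mm above the deck; fixed to the stand, at x +70, y -55 mm from the shaft. The hinge boss is 28 mm in diameter, top 13 mm above the deck.
- clip_seat (a point): Seat centre of the loose steel clip, 5 mm above its underside (10 mm thick). It lies flat: a fork 102 mm long, 52 mm wide; own +x points out of the mouth (tips 22 mm ahead), tail to -x (80 mm), z up. Two sprung arms stand 20 mm apart at their narrowest and are forced over the 24 mm neck: the push rises to about 10 N, then it snaps home. Mouth flares to 32 mm. About 0.15 kg.
- clip_tab (a point): Centre of the grip on the clip's upright finger tab, 32 mm above the clip's underside and 63 mm behind clip_seat along the clip's -x. The tab is 28 mm long along x, 14 mm thick along y, and stands from 10 to 48 mm above the underside; the tail under it is 22 mm wide and 10 mm thick. Axes as the clip's.
- measure: Bystander: tape measure lying flat, about 66 x 83 x 36 mm; origin at the centre of its underside. Leave where it is.
- offcut: Bystander: short square pale wood blank lying flat, 26 x 75 x 20 mm; origin at the centre of its underside. Leave where it is.
- adapter: Bystander: turned aluminium spindle adapter, 64 mm across, 39 mm high; origin at the centre of its underside. Leave where it is.
- guide_bar: Bystander: flat steel bar with a row of drilled holes, 34 x 150 x 13 mm; origin at the centre of its underside. Leave where it is.
- clip: The whole retaining clip; its origin lies on its underside, 5 mm below clip_seat.

How it is judged:
By the outcome, as a careful person would: the job done as asked, in the order asked, and still so for the second after the job is handed in, with the robot touching nothing.
It also fails if it takes over 64 s, if anything falls off the work surface, if the arm or the gripper's body presses on something with over 40 N, if the wrist force passes 120 N, or if a joint passes its speed limit or range.

## Robot

A 6-joint arm with a two-finger parallel gripper is mounted at the origin on a cart in front of the work surface, level with it; the furniture and walls round the work are solid. World frame = base frame: x ahead of the robot, y to its left, z up, the work surface at z = 0. Lengths are in m, angles in rad, forces in N, time in s.
With the tool pointing down it reaches from about 0.35 to 0.85 m from the base axis. Payload 8.1 kg.
Tool frame: the origin (TCP) lies on the mounting face of the last link; the fingertips stand 186 mm ahead of it and the grasp point (between the pads) lies 167 mm ahead of it (grip_point_offset is the distance from the TCP to the grasp point, in m); z points along the fingers, y is the direction in which the jaws open and shut (so a half turn about z gives the same grasp; the last joint's range is limited). The gripper opens to 93 mm and grips with 3 to 60 N. Pads are 15 mm wide; open, the fingers measure 128 mm over their backs; the gripper's body (75 mm by 188 mm) begins 65 mm behind the grasp point.
Start: joints at [1.212, 0.13, 1.488, -0, 1.523, -0.085], TCP at [0.162, 0.578, 0.405] pointing down, gripper open.
Joint ranges: [-2.96, 2.96], [-0.89, 2.26], [0.02, 2.5], [-1.34, 4.48], [0, 2.73], [-2.66, 2.66]. Speed limits (rad/s): [2.39, 2.39, 2.79, 3.14, 3.14, 3.14].

## Interface

Orientations are given as a rotation vector (axis times angle).
In Python, from plant import read_state, read_camera, close_job, grip_point_offset gives the robot as it stands.
- The arm moves only by the shell command python3 -m creep 'ROWS' [OPENING] [FORCE]. ROWS is JSON, a list of rows, each a list of 2 entries, a list of its own where there are three numbers: the shift along the tool's x, y, z in cm, then the turn, a rotation vector about the tool's x, y, z in degrees. In form: [[[tx, ty, tz], [rx, ry, rz]], ...]. A call has 1 to 12 rows; each row shifts and turns the commanded pose from where the row before left it, along the tool's axes as they then stand; what a row does not reach is not made up. A row lasts 1/12 s, in which the tool goes at most 41.7 mm and 7.16 degrees, less where a joint would pass 70% of its speed; a pose out of reach is approached as far as the arm can. A call is refused whole if a number of a shift passes 4.17 or a number of a turn 7.16, either way. A call with a gripper value outside its range is refused whole. OPENING is the opening in per cent of the stroke, from 0 (shut) to 100 (fully open), set as the call begins (- or left out, the last holds). The fingers move at their own pace and stop on an object; FORCE is the grip in N (left out, the last holds). Time passes only in rows, so rows that do not move let the fingers close. It gives the time, the measured TCP pose, the force and the opening at its end, in the units of the state.
- read_state(): the state, without advancing time (a new reading comes with each control period).
- read_camera(name): name is "side" or "top"; returns a dict with "img" (420x560x3 uint8, red, green, blue), "K" (3x3 intrinsics, pixels), "k1" (the pictures are not rectified: a ray, as slopes to the right and down, at radius r is drawn at 1 + k1 r^2 times it, then the intrinsics apply), "T" (4x4, takes a point from camera to world coordinates). Camera axes: x right, y down, z forward; pixel columns grow to the right and rows downward; lengths in m; the calibration is good to about 2 mm. A picture is of the moment at which its call begins. There is no depth.
- close_job(): hands the job in, once; it reports no verdict.
The state is a dict: "t": time; "q": joint angles; "dq": joint speeds; "joint_torque": joint torques, N m; "tool_pos": TCP position; "orientation": TCP orientation; "force": force on the tool from outside, world axes, zero at the start; "wrist_torque": the same for the moment, N m; "opening": finger opening in m.
Only numpy, scipy, OpenCV 4.12 (cv2) and the standard library are available. Lean on these libraries where they do the work, as an engineer would, in place of code of your own. Each camera call takes 0.05 s, during which the arm holds its last target.

## Working session

There is one attempt and no reset: what is moved stays moved. The work goes in short steps, Python scripts to look and compute and a shell command to move; the robot and the scene stay as the last step left them, time stands still between calls to the robot, and variables do not carry over. Pictures are saved under pics/ and viewed, and the job is handed in when it is done.

```bash
ls; mkdir -p pics; python3 - <<'E'
from plant import *
import cv2
print(read_state(), grip_point_offset)
for n in("top","side"):
    c=read_camera(n); cv2.imwrite(f"pics/{n}0.png",c["img"][:,:,::-1]); print(n,c["K"],c["k1"],c["T"])
E
```

```text
pics
{'t': 0.0, 'q': array([ 1.21163593e+00,  1.31145206e-01,  1.48926706e+00, -1.41209623e-05,
        1.52300673e+00, -8.53872250e-02]), 'dq': array([-1.10531034e-03,  4.23068431e-05,  1.08214148e-03, -8.71492497e-04,
       -5.60268414e-04,  1.18417959e-03]), 'joint_torque': array([ 2.01740186e-03, -5.59826839e+01, -4.91780198e+01,  7.71782384e-02,
        3.53160454e-02, -1.30742396e-04]), 'tool_pos': array([0.16211239, 0.5774464 , 0.40370339]), 'orientation': array([-4.28645828e-01, -3.11181879e+00,  2.80276802e-03]), 'force': array([0.3648447 , 0.56462728, 0.5290738 ]), 'wrist_torque': array([-0.03636606, -0.00490554,  0.06912381]), 'opening': 0.09309545281751862} 0.1673
top [[505.56016922   0.         284.1851356 ]
 [  0.         505.56016922 215.20994135]
 [  0.           0.           1.        ]] -0.04513201893129753 [[ 0.00675858 -0.98662885  0.16284297  0.39366794]
 [-0.99993144 -0.00511082  0.01053555 -0.02010799]
 [-0.00956241 -0.16290301 -0.98659575  1.24094381]
 [ 0.          0.          0.          1.        ]]
side [[427.03052761   0.         282.94190527]
 [  0.         427.03052761 204.69184997]
 [  0.           0.           1.        ]] -0.07876319598990073 [[ 0.857867   -0.27118741  0.4364878   0.12422295]
 [-0.5133992  -0.41588856  0.75063837 -0.82850337]
 [-0.0220334  -0.86804037 -0.49600447  0.61732039]
 [ 0.          0.          0.          1.        ]]
```

View pics/top0.png

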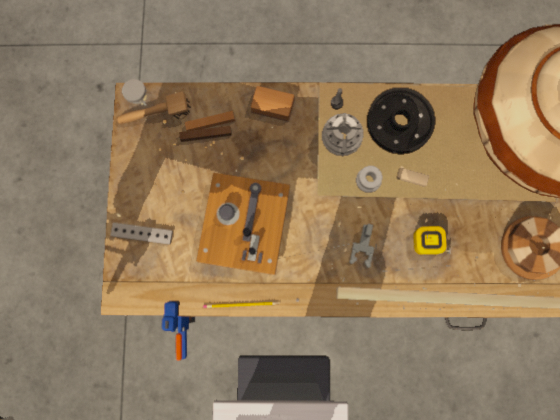

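View pics/side0.png

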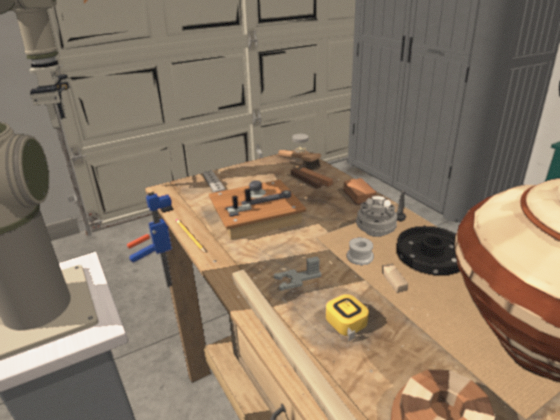

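```bash
cat > h.py <<'E'
import numpy as np, cv2
from plant import *
def crop(n,f,x0,x1,y0,y1,s):
    c=read_camera(n); im=c["img"][y0:y1,x0:x1,::-1]
    cv2.imwrite(f,cv2.resize(im,None,fx=s,fy=s,interpolation=cv2.INTER_CUBIC))
def ray(c,u,v):
    K=c["K"];d=np.array([(u-K[0,2])/K[0,0],(v-K[1,2])/K[1,1]]);p=d.copy()
    for _ in range(20): p=d/(1+c["k1"]*(p@p))
    T=c["T"];return T[:3,3],T[:3,:3]@np.array([p[0],p[1],1])
def onz(c,u,v,z):
    o,d=ray(c,u,v);return o+d*(z-o[2])/d[2]
def proj(c,P):
    T=c["T"];q=T[:3,:3].T@(np.asarray(P)-T[:3,3]);p=q[:2]/q[2];p=p*(1+c["k1"]*(p@p))
    return c["K"][0,0]*p[0]+c["K"][0,2],c["K"][1,1]*p[1]+c["K"][1,2]
E
python3 - <<'E'
from h import *
crop("top","pics/t1.png",190,300,165,280,6)
crop("top","pics/t2.png",335,395,215,275,10)
crop("side","pics/s1.png",200,310,170,240,7)
crop("side","pics/s2.png",265,330,250,300,10)
E
```

```text
(no output)
```

View pics/t1.png

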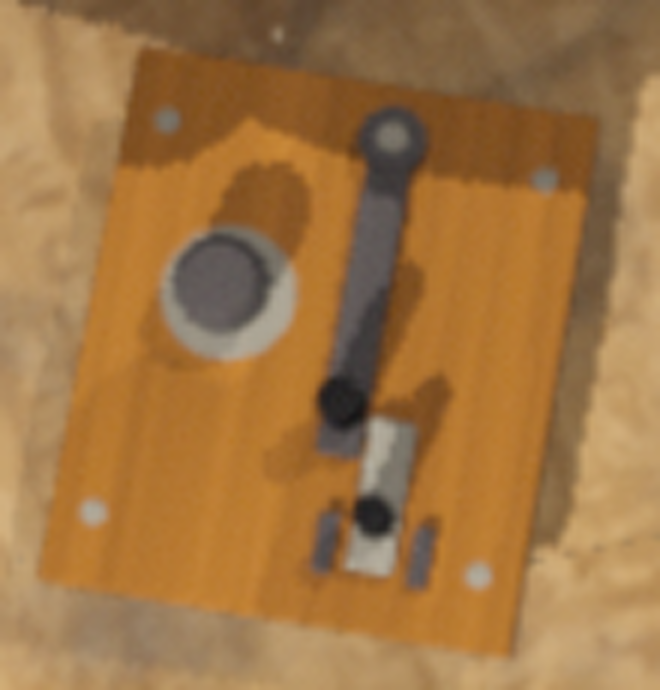

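View pics/t2.png

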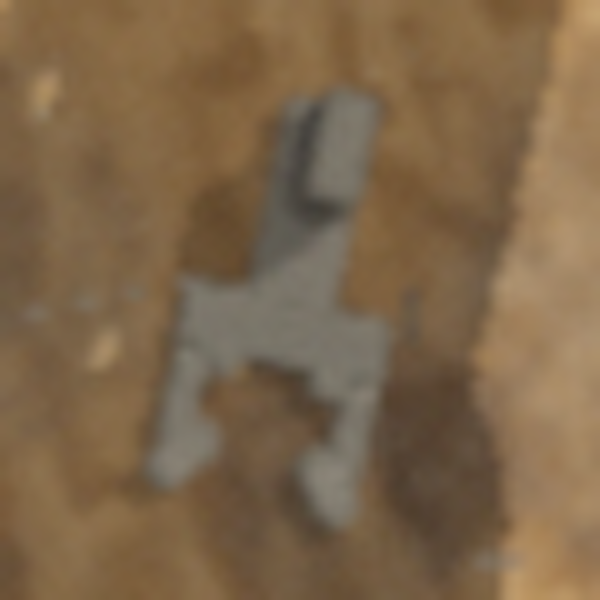

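View pics/s1.png

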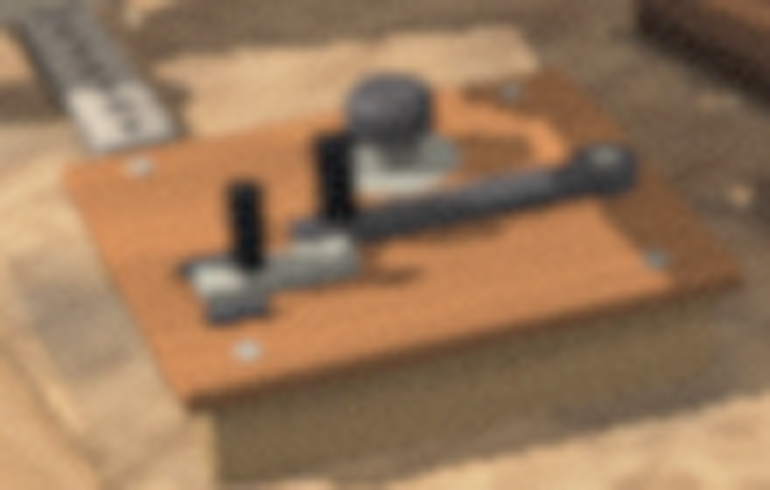

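View pics/s2.png

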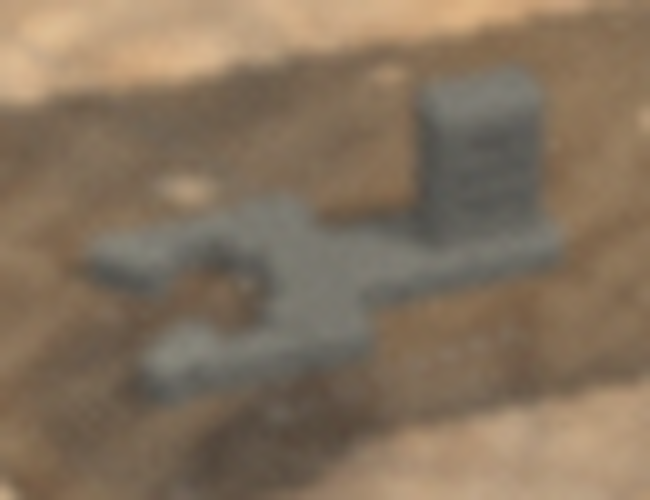

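```bash
cat > m.py <<'E'
from h import *
from scipy.optimize import least_squares
c=read_camera("top"); s=read_camera("side")
def L(P): return np.array(P,float)
def fit(obs,x0):
    def f(x):
        C,S=np.cos(x[2]),np.sin(x[2]); r=[]
        for cam,(u,v),(a,b,z) in obs:
            q=proj(cam,[x[0]+C*a-S*b,x[1]+S*a+C*b,z]); r+=[q[0]-u,q[1]-v]
        return np.array(r)
    R=least_squares(f,x0,loss="soft_l1"); return R.x,f(R.x).reshape(-1,2)
T=lambda u,v:((u+.5)/6-.5+190,(v+.5)/6-.5+165)
S=lambda u,v:((u+.5)/7-.5+200,(v+.5)/7-.5+170)
top=[(c,T(140,45),(.095,.055,.05)),(c,T(600,118),(.095,-.135,.05)),(c,T(512,655),(-.125,-.135,.05)),(c,T(38,580),(-.125,.055,.05)),
 (c,T(222,283),(0,0,.084)),(c,T(393,137),(.07,-.055,.063)),(c,T(344,400),(-.04,-.055,.096))]
side=[(s,S(65,172),(-.125,.055,.05)),(s,S(190,402),(-.125,-.135,.05)),(s,S(740,270),(.095,-.135,.05)),(s,S(335,137),(-.04,-.055,.096)),(s,S(605,158),(.07,-.055,.063))]
for o in(top,side,top+side):
    x,r=fit(o,[.6,.1,0]); print("stand",x,np.degrees(x[2])); print(r.round(1).tolist())
st=x
k=onz(c,*T(374,516),.094); C,Sn=np.cos(st[2]),np.sin(st[2]); R=np.array([[C,-Sn],[Sn,C]])
print("lock knob",k,R.T@(k[:2]-st[:2]))
T2=lambda u,v:((u+.5)/10-.5+335,(v+.5)/10-.5+215)
S2=lambda u,v:((u+.5)/10-.5+265,(v+.5)/10-.5+250)
# clip: mouth toward -x world; tab top corners; clip +x right... left side(+y clip)
t=[(c,T2(352,90),(-.077,0,.048)),(c,T2(331,208),(-.049,0,.048)),(c,T2(165,485),(.022,-.022,.01)),(c,T2(335,525),(.022,.022,.01)),(c,T2(284,100),(-.080,-.011,.01)),(c,T2(183,280),(-.02,-.026,.01)),(c,T2(388,320),(-.02,.026,.01))]
sd=[(s,S2(515,65),(-.077,-.0,.048)),(s,S2(545,90),(-.077,.007,.048)),(s,S2(425,95),(-.049,0,.048)),(s,S2(560,240),(-.08,.011,.01))]
for o in(t,sd,t+sd):
    x,r=fit(o,[.5,-.2,3]); print("clip",x,np.degrees(x[2])); print(r.round(1).tolist())
E
python3 m.py
```

```text
stand [ 0.59346023  0.12687292 -0.1524108 ] -8.732495849150883
[[-0.2, -0.1], [0.5, -0.3], [0.4, 0.7], [-0.0, 0.3], [-0.2, -0.6], [0.2, 0.3], [-0.7, -0.2]]
stand [ 0.59302634  0.12842103 -0.14461379] -8.285759780988897
[[-1.1, -0.5], [-0.4, -0.4], [1.5, -0.3], [0.1, 0.6], [0.2, 0.3]]
stand [ 0.59334372  0.12707734 -0.15134717] -8.671553896373505
[[-0.3, -0.0], [0.3, -0.4], [0.4, 0.7], [-0.0, 0.4], [-0.3, -0.5], [0.1, 0.3], [-0.7, -0.2], [-0.7, -0.5], [-0.5, -0.3], [1.7, 0.1], [0.2, 0.7], [0.4, 0.6]]
lock knob [0.50101588 0.06501856 0.094     ] [-0.08191583 -0.07526965]
clip [ 0.49695502 -0.19553916  2.93028811] 167.89314134206472
[[0.1, -0.3], [-0.1, -0.7], [-0.3, -0.1], [0.4, -0.2], [0.3, -1.2], [-0.4, 3.3], [0.0, 3.8]]
clip [ 0.49518413 -0.19287402  2.94982819] 169.01270559267164
[[1.6, 0.5], [-0.1, -0.2], [-1.1, 0.4], [-0.0, -0.9]]
clip [ 0.49600716 -0.19509395  2.9440147 ] 168.67961689898704
[[-0.6, -0.0], [-0.5, -0.4], [-0.4, 0.5], [0.4, 0.1], [-0.4, -0.8], [-0.7, 3.8], [-0.2, 4.0], [2.6, 1.0], [0.9, 0.3], [-0.2, 0.8], [0.9, -0.3]]
```

```bash
cat >> h.py <<'E'
from scipy.spatial.transform import Rotation as Ro
SO=np.array([.5934,.1270]);SY=np.radians(-8.7)
def W(a,b): # stand mm->world
    C,S=np.cos(SY),np.sin(SY);return np.array([SO[0]+(C*a-S*b)/1e3,SO[1]+(S*a+C*b)/1e3])
def go(xy,gz,head=None):
    s=read_state();R=Ro.from_rotvec(s["orientation"]);M=R.as_matrix();G=s["tool_pos"]+M[:,2]*grip_point_offset
    hd=np.degrees(np.arctan2(M[1,0],M[0,0]))
    d=np.array([*xy,gz])-G
    v=np.array([*(xy),gz])-G
    print("t%.2f grasp"%s["t"],G.round(4),"head %.1f"%hd,"tilt",(M[:2,2]*57.3).round(2),"F",s["force"].round(1),"open %.4f"%s["opening"],"q",s["q"].round(2))
    print("  shift tool cm",(M.T@v*100).round(2))
    if head is not None: print("  turn z deg", round((hd-head+180)%360-180,1))
def Gs():
    s=read_state();M=Ro.from_rotvec(s["orientation"]).as_matrix();G=s["tool_pos"]+M[:,2]*grip_point_offset
    C,S=np.cos(SY),np.sin(SY);d=G[:2]-SO
    print("grasp in stand mm",1e3*(C*d[0]+S*d[1]),1e3*(-S*d[0]+C*d[1]),1e3*(G[2]-.05), "F",s["force"].round(1),"open",s["opening"],"t",s["t"])
E
python3 - <<'E'
from h import *
s=read_camera("side");c=read_camera("top")
S=lambda u,v:((u+.5)/7-.5+200,(v+.5)/7-.5+170)
print(onz(s,*S(245,185),.094), onz(s,*S(335,137),.096), W(-82,-75),W(-40,-55))
T2=lambda u,v:((u+.5)/10-.5+335,(v+.5)/10-.5+215)
print("tab",onz(c,*T2(342,149),.048), onz(s,265+48.3,250+8.0,.048))
go(W(-82,-75),.2,-8.7)
E
```

```text
[0.5033779  0.07041705 0.094     ] [0.54685197 0.08275289 0.096     ] [0.50099894 0.06526635] [0.5455409  0.07868327]
tab [ 0.55726463 -0.20886191  0.048     ] [ 0.55974345 -0.20661347  0.048     ]
t0.50 grasp [0.1622 0.5776 0.2374] head 164.3 tilt [-0. -0.] F [-0.1  0.3  0.6] open 0.0929 q [ 1.21  0.13  1.49  0.    1.52 -0.09]
  shift tool cm [-46.47 -40.17   3.74]
  turn z deg 173.0
```

```bash
python3 -m creep '[[[-2.3,-2,0.15],[0,0,0]],[[-2.3,-2,0.15],[0,0,0]],[[-2.3,-2,0.15],[0,0,0]],[[-2.3,-2,0.15],[0,0,0]],[[-2.3,-2,0.15],[0,0,0]],[[-2.3,-2,0.15],[0,0,0]],[[-2.3,-2,0.15],[0,0,0]],[[-2.3,-2,0.15],[0,0,0]],[[-2.3,-2,0.15],[0,0,0]],[[-2.3,-2,0.15],[0,0,0]],[[-2.3,-2,0.15],[0,0,0]],[[-2.3,-2,0.15],[0,0,0]]]' 40
python3 -m creep '[[[-2.3,-2,0.15],[0,0,7]],[[0,0,0],[0,0,7]],[[0,0,0],[0,0,7]],[[0,0,0],[0,0,7]],[[0,0,0],[0,0,7]],[[0,0,0],[0,0,7]],[[0,0,0],[0,0,7]],[[0,0,0],[0,0,7]],[[0,0,0],[0,0,7]],[[0,0,0],[0,0,7]],[[0,0,0],[0,0,7]],[[0,0,0],[0,0,7]]]'
python3 -c "
from h import *
go(W(-82,-75),.2,-8.7)"
```

```text
t: 1.5
tool_pos: [0.3636, 0.2706, 0.387]
orientation: [0.429, 3.112, 0.001]
force: [1.1, 0.2, 0.7]
opening: 0.0372
t: 2.5
tool_pos: [0.3798, 0.2465, 0.3854]
orientation: [2.407, 2.019, 0.001]
force: [-0.3, 0.7, -0.0]
opening: 0.0371
t2.50 grasp [0.3798 0.2465 0.2181] head 80.0 tilt [0.02 0.01] F [-0.3  0.7 -0. ] open 0.0371 q [ 0.46 -0.27  1.91  0.    1.51  0.64]
  shift tool cm [-15.74  15.09   1.81]
  turn z deg 88.7
```

```bash
python3 -m creep '[[[0,0,0],[0,0,7]],[[0,0,0],[0,0,7]],[[0,0,0],[0,0,7]],[[0,0,0],[0,0,7]],[[0,0,0],[0,0,7]],[[0,0,0],[0,0,7]],[[0,0,0],[0,0,7]],[[0,0,0],[0,0,7]],[[0,0,0],[0,0,7]],[[0,0,0],[0,0,7]],[[0,0,0],[0,0,7]],[[0,0,0],[0,0,7]]]'
python3 -c "
from h import *
go(W(-82,-75),.13,-8.7)"
```

```text
t: 3.5
tool_pos: [0.3798, 0.2465, 0.3854]
orientation: [-3.14, 0.111, -0.0]
force: [-0.3, 0.0, 0.0]
opening: 0.0372
t3.50 grasp [0.3798 0.2465 0.2181] head -4.0 tilt [0.02 0.01] F [-0.3  0.   0. ] open 0.0372 q [ 0.46 -0.27  1.91 -0.    1.51  2.1 ]
  shift tool cm [13.36 17.23  8.81]
  turn z deg 4.7
```

```bash
python3 -m creep '[[[1.67,2.15,1.1],[0,0,0]],[[1.67,2.15,1.1],[0,0,0]],[[1.67,2.15,1.1],[0,0,0]],[[1.67,2.15,1.1],[0,0,0]],[[1.67,2.15,1.1],[0,0,0]],[[1.67,2.15,1.1],[0,0,0]],[[1.67,2.15,1.1],[0,0,0]],[[1.67,2.15,1.1],[0,0,0]],[[0,0,0],[0,0,4.7]],[[0,0,0],[0,0,0]]]'
python3 -c "
from h import *
go(W(-82,-75),.084,-8.7)
crop('top','pics/t3.png',190,300,165,280,6)
crop('side','pics/s3.png',190,310,140,240,6)"
```

```text
t: 4.33
tool_pos: [0.5023, 0.065, 0.2963]
orientation: [3.132, -0.24, -0.003]
force: [0.6, 0.1, 0.3]
opening: 0.0373
t4.33 grasp [0.502 0.065 0.129] head -8.7 tilt [-0.1 -0. ] F [0.6 0.1 0.3] open 0.0373 q [ 0.03 -0.04  1.87 -0.    1.32  1.75]
  shift tool cm [-0.09 -0.02  4.5 ]
  turn z deg -0.0
```

View pics/s3.png

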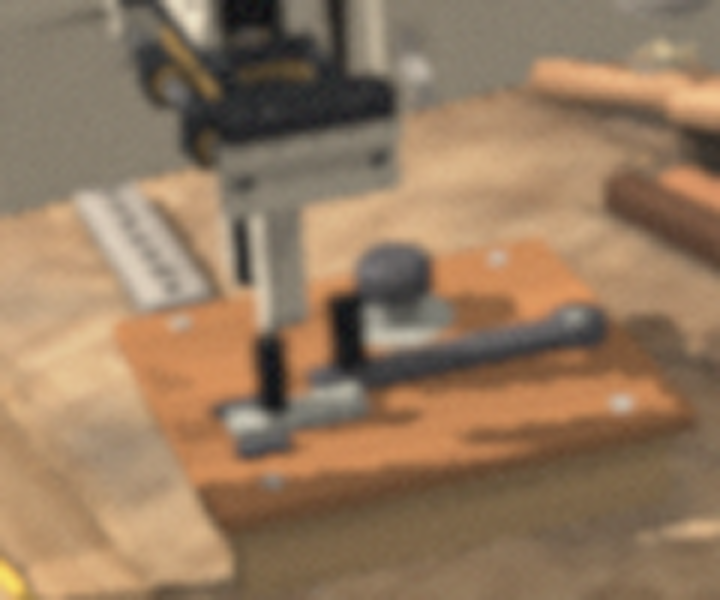

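The fingers sit over the lock knob (near finger at crop 280,320; knob at 270,340), consistent with the numbers. Descend and grip.

```bash
python3 -m creep '[[[-0.1,0,1.5],[0,0,0]],[[0,0,1.5],[0,0,0]],[[0,0,1.5],[0,0,0]],[[0,0,0],[0,0,0]]]'
python3 -m creep '[[[0,0,0],[0,0,0]],[[0,0,0],[0,0,0]],[[0,0,0],[0,0,0]],[[0,0,0],[0,0,0]],[[0,0,0],[0,0,0]]]' 0 8
python3 -c "
from h import *
Gs()"
```

```text
t: 4.77
tool_pos: [0.4995, 0.0672, 0.2498]
orientation: [3.133, -0.224, -0.006]
force: [-0.2, 0.2, -0.2]
opening: 0.0368
t: 5.18
tool_pos: [0.5016, 0.0663, 0.2536]
orientation: [3.133, -0.229, 0.003]
force: [-2.7, -3.3, 4.7]
opening: 0.0158
grasp in stand mm -81.2493169939133 -73.97357333407587 36.29285604251849 F [-2.7 -3.3  4.7] open 0.01575609317841925 t 5.1833
```

```bash
python3 -m creep '[[[-0.5,0,0],[0,0,0]],[[-0.5,0,0],[0,0,0]],[[-0.5,0,0],[0,0,0]],[[-0.5,0,0],[0,0,0]],[[-0.5,0,0],[0,0,0]],[[-0.4,0,0],[0,0,0]],[[0,0,0],[0,0,0]],[[0,0,0],[0,0,0]]]'
python3 -c "
from h import *
Gs()
crop('side','pics/s4.png',190,310,140,240,6)"
```

```text
t: 5.85
tool_pos: [0.4726, 0.0707, 0.2535]
orientation: [-3.133, 0.23, -0.004]
force: [-1.5, -1.7, 7.1]
opening: 0.0156
grasp in stand mm -110.51064360118266 -73.84943191864855 36.22939426551465 F [-1.5 -1.7  7.1] open 0.015569702564192227 t 5.85
```

View pics/s4.png

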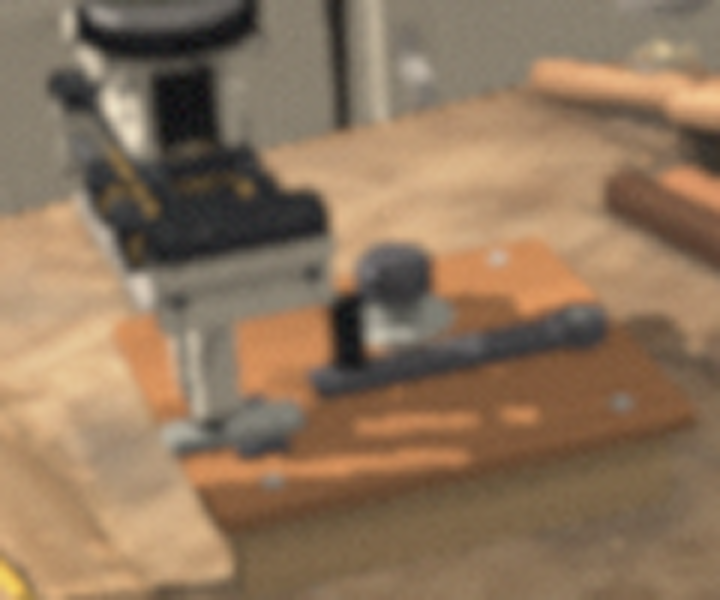

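The bar is drawn (knob at about x=-111, bar clear of the keeper's tip). Release and rise.

```bash
python3 -m creep '[[[0,0,0],[0,0,0]],[[0,0,0],[0,0,0]],[[0,0,0],[0,0,0]],[[0,0,0],[0,0,0]],[[0,0,-1],[0,0,0]],[[0,0,-2],[0,0,0]],[[0,0,-2],[0,0,0]],[[0,0,0],[0,0,0]]]' 40
python3 -c "
from h import *
go(W(-40,-55),.086,-8.7)
crop('top','pics/t5.png',190,300,165,280,6)
crop('side','pics/s5.png',190,310,140,240,6)"
```

```text
t: 6.57
tool_pos: [0.4739, 0.0708, 0.307]
orientation: [-3.132, 0.23, -0.01]
force: [0.4, -0.2, 1.0]
opening: 0.0371
t6.57 grasp [0.4749 0.0708 0.1398] head -8.4 tilt [0.36 0.02] F [ 0.4 -0.2  1. ] open 0.0371 q [ 0.04 -0.14  1.93  0.    1.34  1.76]
  shift tool cm [ 6.84 -1.8   5.42]
  turn z deg 0.3
```

View pics/s5.png

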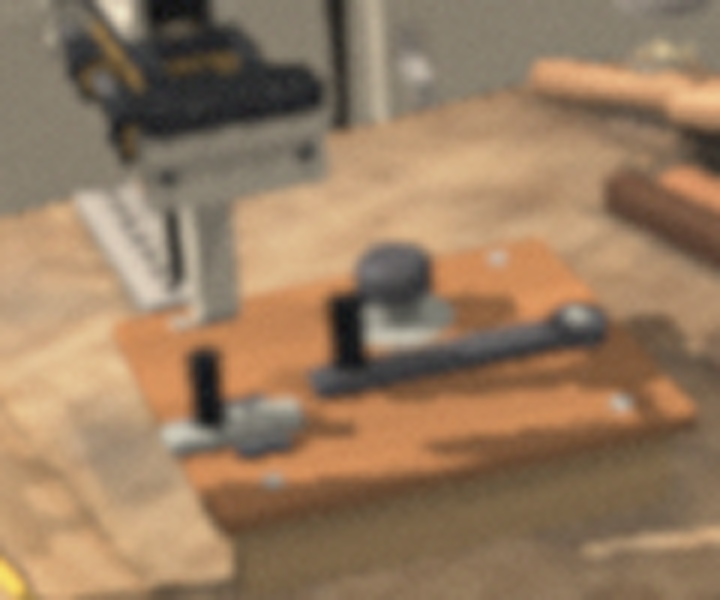

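View pics/t5.png

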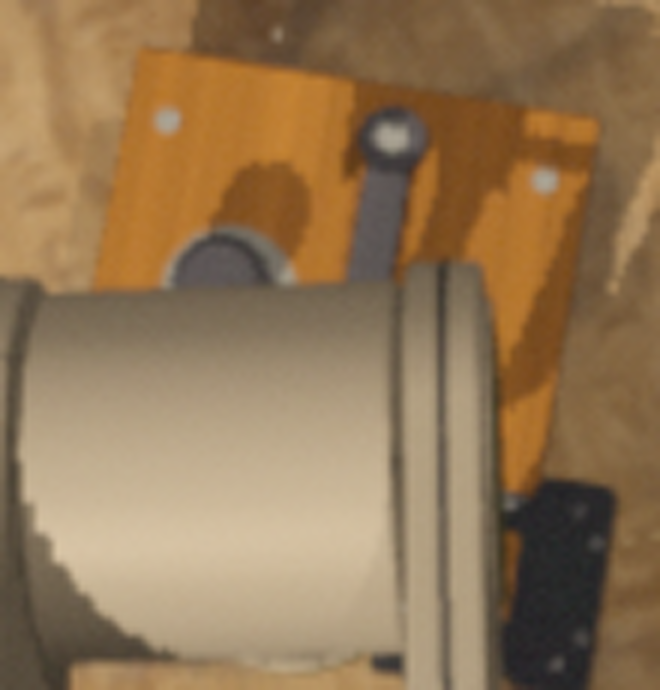

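```bash
python3 -m creep '[[[1.7,-0.45,0],[0,0,0]],[[1.7,-0.45,0],[0,0,0]],[[1.7,-0.45,0],[0,0,0]],[[1.7,-0.45,0],[0,0,0.3]],[[0,0,1],[0,0,0]],[[0,0,0],[0,0,0]]]'
python3 -c "
from h import *
go(W(-40,-55),.086,-8.7)"
```

```text
t: 7.17
tool_pos: [0.5413, 0.0785, 0.2889]
orientation: [3.132, -0.238, -0.007]
force: [0.0, 0.2, -0.2]
opening: 0.0374
t7.17 grasp [0.5405 0.0784 0.1216] head -8.7 tilt [-0.27 -0.01] F [ 0.   0.2 -0.2] open 0.0374 q [0.05 0.08 1.76 0.   1.31 1.77]
  shift tool cm [ 0.51 -0.1   3.56]
  turn z deg 0.0
```

```bash
python3 -m creep '[[[0.3,-0.1,0],[0,0,0]],[[0,0,1.2],[0,0,0]],[[0,0,1.2],[0,0,0]],[[0,0,1.1],[0,0,0]],[[0,0,0],[0,0,0]],[[0,0,0],[0,0,0]]]'
python3 -c "
from h import *
Gs()"
python3 -m creep '[[[0,0,0],[0,0,0]],[[0,0,0],[0,0,0]],[[0,0,0],[0,0,0]],[[0,0,0],[0,0,0]],[[0,0,0],[0,0,0]]]' 0 5
python3 -c "
from h import *
Gs();go(W(-40,-55),.086,-8.7)"
```

```text
t: 7.67
tool_pos: [0.5444, 0.079, 0.2556]
orientation: [3.132, -0.238, -0.005]
force: [-0.3, 0.7, 0.4]
opening: 0.0375
grasp in stand mm -41.630714453858126 -54.92817538436574 38.34163740042786 F [-0.3  0.7  0.4] open 0.037502928352173205 t 7.6667
t: 8.08
tool_pos: [0.5457, 0.0791, 0.2579]
orientation: [-3.132, 0.238, -0.002]
force: [0.1, 0.3, 1.4]
opening: 0.0179
grasp in stand mm -39.74106962272605 -54.540361635618574 40.60086538929246 F [0.1 0.3 1.4] open 0.01787049387203438 t 8.0833
t8.08 grasp [0.5459 0.0791 0.0906] head -8.7 tilt [0.07 0.  ] F [0.1 0.3 1.4] open 0.0179 q [ 0.05  0.12  1.78 -0.    1.24  1.77]
  shift tool cm [-0.03  0.05  0.46]
  turn z deg 0.0
```

```bash
python3 -m creep '[[[0.04,0.96,0],[0,0,-5]],[[0.04,0.96,0],[0,0,-5]],[[0.04,0.96,0],[0,0,-5]],[[0.04,0.96,0],[0,0,-5]],[[0.04,0.96,0],[0,0,-5]],[[0.04,0.96,0],[0,0,-5]],[[0.04,0.96,0],[0,0,-5]],[[0.04,0.96,0],[0,0,-5]],[[0.04,0.96,0],[0,0,-5]],[[0,0,0],[0,0,0]]]'
python3 -c "
from h import *
Gs();a=np.radians(45);go(W(70-110*np.cos(a),-55-110*np.sin(a)),.09,36.3)"
```

```text
t: 8.92
tool_pos: [0.5663, -0.0038, 0.2579]
orientation: [2.983, 0.983, 0.003]
force: [1.9, 1.3, 3.2]
opening: 0.0177
grasp in stand mm -6.604777764855487 -133.36390111122046 40.60538164185375 F [1.9 1.3 3.2] open 0.017684196349027185 t 8.9167
t8.92 grasp [ 0.5667 -0.0038  0.0906] head 36.5 tilt [ 0.13 -0.01] F [1.9 1.3 3.2] open 0.0177 q [-0.1   0.16  1.73  0.    1.25  0.84]
  shift tool cm [-0.04 -0.12  0.06]
  turn z deg 0.2
```

Right on the arc; continue to the stop.

```bash
python3 -m creep '[[[0.04,0.96,0],[0,0,-5]],[[0.04,0.96,0],[0,0,-5]],[[0.04,0.96,0],[0,0,-5]],[[0.04,0.96,0],[0,0,-5]],[[0.04,0.96,0],[0,0,-5]],[[0.04,0.96,0],[0,0,-5]],[[0.04,0.96,0],[0,0,-5]],[[0.04,0.96,0],[0,0,-5]],[[0.04,0.8,0],[0,0,-5]],[[0,0.1,0],[0,0,0]],[[0,0.1,0],[0,0,0]]]'
python3 -c "
from h import *
Gs();go(W(70,-165),.09,81.3)"
```

```text
t: 9.83
tool_pos: [0.637, -0.0459, 0.2571]
orientation: [-2.385, -2.041, 0.004]
force: [-10.2, 1.6, 6.7]
opening: 0.0179
grasp in stand mm 68.64379461822168 -164.24161565452812 39.78291635024132 F [-10.2   1.6   6.7] open 0.01786800460756466 t 9.8333
t9.83 grasp [ 0.6364 -0.0457  0.0898] head 81.1 tilt [-0.21  0.04] F [-10.2   1.6   6.7] open 0.0179 q [-0.15  0.34  1.52  0.    1.28  0.  ]
  shift tool cm [-0.08  0.14 -0.02]
  turn z deg -0.2
```

```bash
python3 -m creep '[[[0,0,0],[0,0,0]],[[0,0,0],[0,0,0]],[[0,0,0],[0,0,0]],[[0,0,0],[0,0,0]],[[0,0,-2],[0,0,0]],[[0,0,-2],[0,0,0]],[[0,0,-3],[0,0,0]],[[0,0,-3],[0,0,0]],[[0,0,0],[0,0,0]]]' 40
python3 -c "
from h import *
go([.558,-.208],.12,-11.5)
crop('side','pics/s6.png',190,310,140,240,6)"
```

```text
t: 10.58
tool_pos: [0.6394, -0.0468, 0.3653]
orientation: [2.378, 2.04, 0.011]
force: [0.8, -0.8, 1.5]
opening: 0.0371
t10.58 grasp [ 0.6412 -0.0471  0.198 ] head 81.3 tilt [ 0.61 -0.1 ] F [ 0.8 -0.8  1.5] open 0.0371 q [-0.15  0.25  1.42 -0.    1.46 -0.  ]
  shift tool cm [-17.17  -5.86   7.74]
  turn z deg 92.8
```

View pics/s6.png

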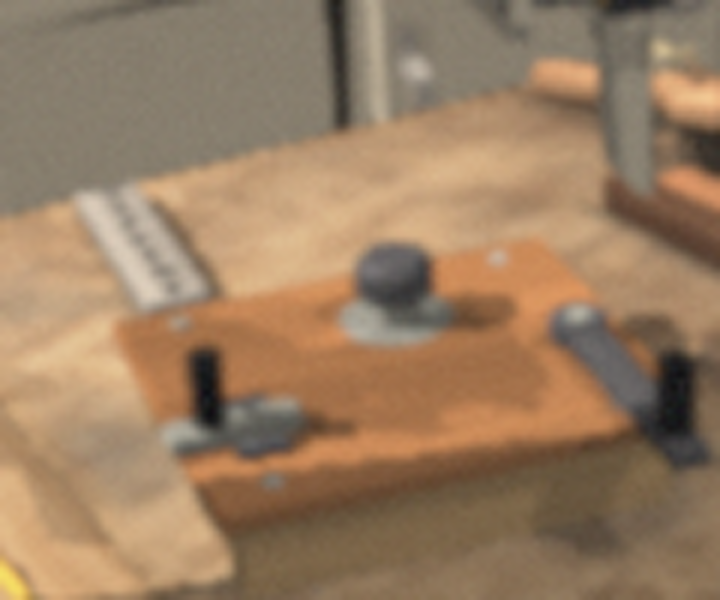

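```bash
python3 - <<'E'
from h import *
s=read_camera("side")
p=onz(s,(675.5)/6-.5+190,(358)/6-.5+140,.096);print(p,W(70,-165))
h=onz(s,(580.5)/6-.5+190,(318)/6-.5+140,.063);print(h,W(70,-55))
d=p-h;print(np.degrees(np.arctan2(d[1],d[0])), -98.7)
E
python3 -m creep '[[[-2.1,-0.7,0.5],[0,0,0]],[[-2.1,-0.7,0.5],[0,0,0]],[[-2.1,-0.7,0.5],[0,0,0]],[[-2.1,-0.7,0.5],[0,0,0]],[[-2.1,-0.7,0.5],[0,0,0]],[[-2.1,-0.7,0.5],[0,0,0]],[[-2.1,-0.7,0],[0,0,0]],[[-2.1,-0.7,0],[0,0,0]],[[0,0,0],[0,0,7]],[[0,0,0],[0,0,7]],[[0,0,0],[0,0,7]],[[0,0,0],[0,0,7]]]' 60
python3 -m creep '[[[0,0,0],[0,0,7]],[[0,0,0],[0,0,7]],[[0,0,0],[0,0,7]],[[0,0,0],[0,0,7]],[[0,0,0],[0,0,7]],[[0,0,0],[0,0,7]],[[0,0,0],[0,0,7]],[[0,0,0],[0,0,7]],[[0,0,0],[0,0,7]],[[0,0,0],[0,0,1.8]],[[0,0,0],[0,0,0]],[[0,0,0],[0,0,0]]]'
python3 -c "
from h import *
go([.558,-.208],.1,-11.5)
crop('side','pics/s7.png',240,350,210,310,7)"
```

```text
[ 0.63770691 -0.04183842  0.096     ] [ 0.63763654 -0.04668975]
[0.65442075 0.06347801 0.063     ] [0.65427523 0.06204458]
-99.01769804287875 -98.7
t: 11.68
tool_pos: [0.5563, -0.2042, 0.3251]
orientation: [-2.811, -1.398, 0.003]
force: [-0.5, 0.4, -0.5]
opening: 0.0555
t: 12.68
tool_pos: [0.5566, -0.2039, 0.3257]
orientation: [-3.125, 0.312, 0.003]
force: [0.3, -0.2, -0.0]
opening: 0.0561
t12.68 grasp [ 0.5562 -0.2038  0.1584] head -11.4 tilt [-0.12  0.06] F [ 0.3 -0.2 -0. ] open 0.0561 q [-0.44  0.16  1.6   0.    1.38  1.33]
  shift tool cm [0.27 0.38 5.84]
  turn z deg 0.1
```

View pics/s7.png

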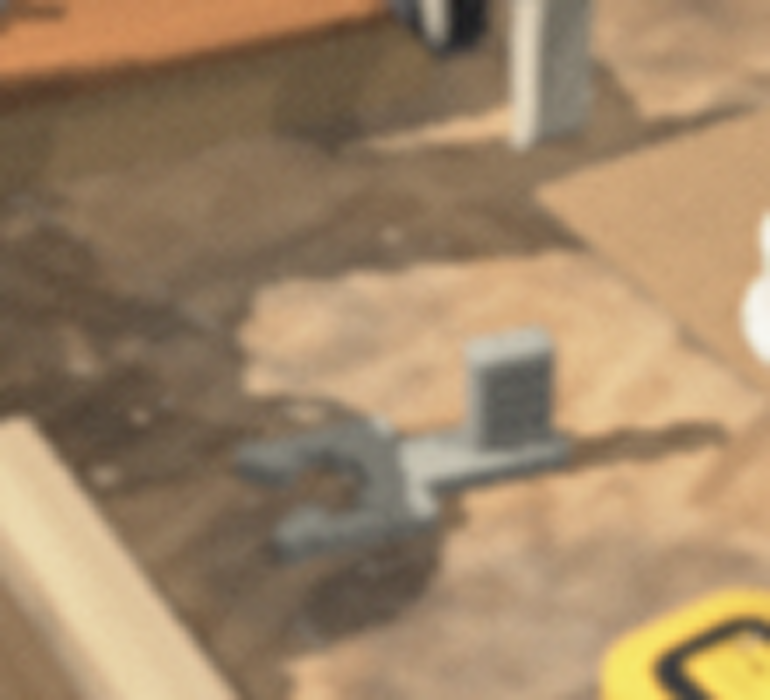

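```bash
python3 -m creep '[[[0.2,0.38,2],[0,0,0]],[[0,0,2],[0,0,0]],[[0,0,2],[0,0,0]],[[0,0,2],[0,0,0]],[[0,0,2],[0,0,0]],[[0,0,1.5],[0,0,0]],[[0,0,0.5],[0,0,0]],[[0,0,0],[0,0,0]],[[0,0,0],[0,0,0]],[[0,0,0],[0,0,0]]]'
python3 -c "
from h import *
go([.558,-.208],.033,-11.5)
crop('side','pics/s8.png',240,350,210,310,7)"
```

```text
t: 13.57
tool_pos: [0.5589, -0.2086, 0.2086]
orientation: [3.125, -0.314, 0.003]
force: [0.4, 0.4, -0.3]
opening: 0.056
t13.57 grasp [ 0.5592 -0.2087  0.0413] head -11.5 tilt [ 0.11 -0.05] F [ 0.4  0.4 -0.3] open 0.0560 q [-0.44  0.3   1.67  0.    1.17  1.33]
  shift tool cm [-0.13 -0.05  0.83]
  turn z deg 0.0
```

View pics/s8.png

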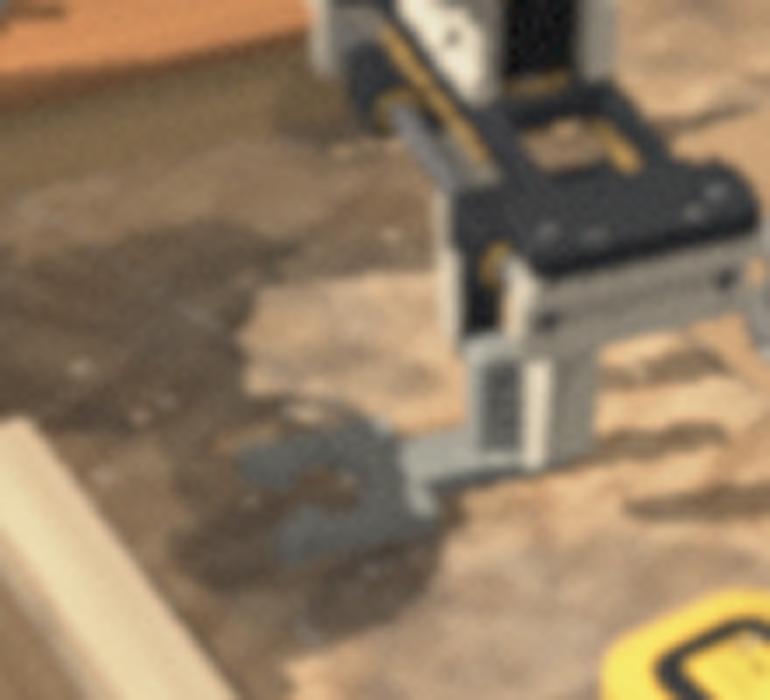

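```bash
python3 -m creep '[[[-0.1,0,0.7],[0,0,0]],[[0,0,0],[0,0,0]],[[0,0,0],[0,0,0]]]'
python3 -m creep '[[[0,0,0],[0,0,0]],[[0,0,0],[0,0,0]],[[0,0,0],[0,0,0]],[[0,0,0],[0,0,0]],[[0,0,0],[0,0,0]],[[0,0,0],[0,0,0]],[[0,0,0],[0,0,0]]]' 0 40
python3 -c "
from h import *
go([.558,-.208],.033,-11.5)"
```

```text
t: 13.87
tool_pos: [0.557, -0.208, 0.2]
orientation: [-3.126, 0.314, 0.001]
force: [-0.6, -0.5, 0.4]
opening: 0.0558
t: 14.45
tool_pos: [0.5573, -0.2081, 0.2003]
orientation: [3.126, -0.314, 0.0]
force: [-0.1, -0.8, 0.6]
opening: 0.014
t14.45 grasp [ 0.5573 -0.2082  0.033 ] head -11.5 tilt [ 0.   -0.01] F [-0.1 -0.8  0.6] open 0.0140 q [-0.44  0.3   1.68 -0.    1.16  1.33]
  shift tool cm [ 0.06 -0.03 -0.  ]
  turn z deg 0.0
```

Jaws hold the tab, but with this heading the last joint could not make the final turn (the mouth has to point to +y); I regrasp with a half turn.

```bash
python3 -m creep '[[[0,0,0],[0,0,0]],[[0,0,0],[0,0,0]],[[0,0,0],[0,0,0]],[[0,0,0],[0,0,0]],[[0,0,0],[0,0,0]],[[0,0,-2],[0,0,0]],[[0,0,-2],[0,0,0]],[[0,0,-2],[0,0,0]],[[0,0,0],[0,0,-6]],[[0,0,0],[0,0,-6]],[[0,0,0],[0,0,-6]],[[0,0,0],[0,0,-6]]]' 60
python3 -m creep '[[[0,0,0],[0,0,-7]],[[0,0,0],[0,0,-7]],[[0,0,0],[0,0,-7]],[[0,0,0],[0,0,-7]],[[0,0,0],[0,0,-7]],[[0,0,0],[0,0,-7]],[[0,0,0],[0,0,-7]],[[0,0,0],[0,0,-7]],[[0,0,0],[0,0,-7]],[[0,0,0],[0,0,-7]],[[0,0,0],[0,0,-7]],[[0,0,0],[0,0,-7]]]'
python3 -m creep '[[[0,0,0],[0,0,-7]],[[0,0,0],[0,0,-7]],[[0,0,0],[0,0,-7]],[[0,0,0],[0,0,-7]],[[0,0,0],[0,0,-7]],[[0,0,0],[0,0,-7]],[[0,0,0],[0,0,-7]],[[0,0,0],[0,0,-7]],[[0,0,0],[0,0,-7]],[[0,0,0],[0,0,-7]],[[0,0,0],[0,0,-2]],[[0,0,0],[0,0,0]]]'
python3 -c "
from h import *
go([.558,-.2082],.033,168.5)
crop('side','pics/s9.png',240,350,210,310,7)"
```

```text
t: 15.45
tool_pos: [0.5573, -0.2081, 0.2605]
orientation: [3.122, 0.35, 0.001]
force: [0.9, -0.2, -0.1]
opening: 0.0558
t: 16.45
tool_pos: [0.5573, -0.2081, 0.2602]
orientation: [-2.085, -2.35, -0.0]
force: [-0.5, 0.2, 0.2]
opening: 0.0556
t: 17.45
tool_pos: [0.5573, -0.2081, 0.2602]
orientation: [0.312, 3.126, -0.0]
force: [-0.3, 1.0, -0.2]
opening: 0.0555
t17.45 grasp [ 0.5573 -0.2081  0.0929] head 168.6 tilt [ 0. -0.] F [-0.3  1.  -0.2] open 0.0555 q [-0.44  0.23  1.65 -0.    1.26 -1.82]
  shift tool cm [-0.07  0.    5.99]
  turn z deg 0.1
```

View pics/s9.png

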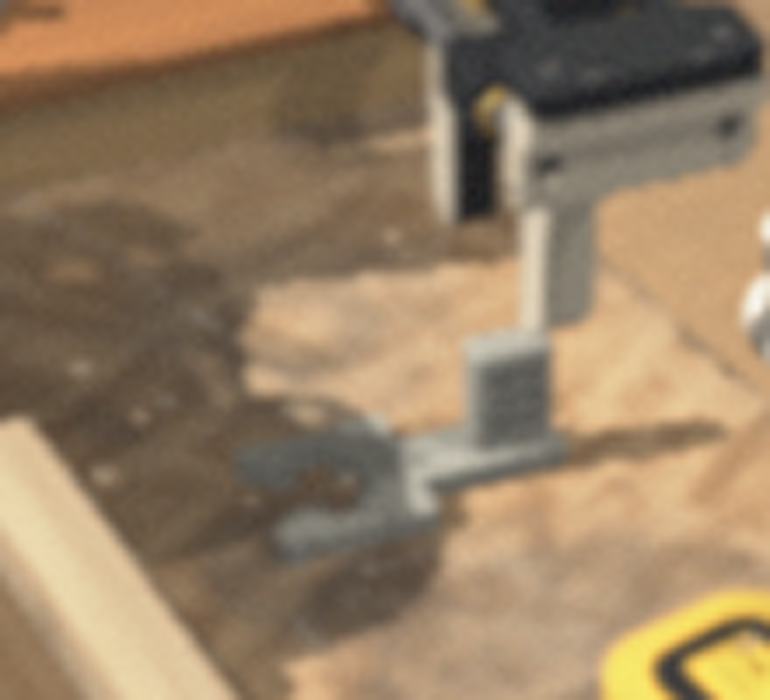

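```bash
python3 -m creep '[[[-0.1,0,2],[0,0,0]],[[0,0,2],[0,0,0]],[[0,0,1.2],[0,0,0]],[[0,0,0.8],[0,0,0]],[[0,0,0],[0,0,0]],[[0,0,0],[0,0,0]]]'
python3 -m creep '[[[0,0,0],[0,0,0]],[[0,0,0],[0,0,0]],[[0,0,0],[0,0,0]],[[0,0,0],[0,0,0]],[[0,0,0],[0,0,0]],[[0,0,0],[0,0,0]],[[0,0,0],[0,0,0]]]' 0 40
python3 -c "
from h import *
go([.558,-.2082],.033,168.5)"
```

```text
t: 18.0
tool_pos: [0.5582, -0.2083, 0.2001]
orientation: [-0.315, -3.125, -0.0]
force: [-0.0, -0.1, -0.1]
opening: 0.056
t: 18.58
tool_pos: [0.5583, -0.2083, 0.2003]
orientation: [0.314, 3.126, -0.0]
force: [0.6, -0.1, 1.2]
opening: 0.0137
t18.58 grasp [ 0.5583 -0.2083  0.033 ] head 168.5 tilt [ 0.01 -0.01] F [ 0.6 -0.1  1.2] open 0.0137 q [-0.44  0.31  1.68 -0.    1.16 -1.81]
  shift tool cm [0.03 0.   0.  ]
  turn z deg 0.0
```

```bash
python3 -m creep '[[[0,0,-1],[0,0,0]],[[0,0,-2],[0,0,0]],[[0,0,-3],[0,0,0]],[[0,0,-3],[0,0,0]],[[0,0,-3],[0,0,0]],[[0,0,0],[0,0,6]],[[0,0,0],[0,0,6]],[[0,0,0],[0,0,6]],[[0,0,0],[0,0,6]],[[0,0,0],[0,0,6]],[[0,0,0],[0,0,6]],[[0,0,0],[0,0,6]]]'
python3 -m creep '[[[0,0,0],[0,0,6]],[[0,0,0],[0,0,6]],[[0,0,0],[0,0,6]],[[0,0,0],[0,0,6]],[[0,0,0],[0,0,6]],[[0,0,0],[0,0,6]],[[0,0,0],[0,0,6]],[[0,0,0],[0,0,3.2]],[[0,0,0],[0,0,0]]]'
python3 -c "
from h import *
go(W(0,-118),.153,81.3)
crop('side','pics/s10.png',240,350,170,270,7)"
```

```text
t: 19.58
tool_pos: [0.5581, -0.2082, 0.3207]
orientation: [-1.421, -2.802, -0.0]
force: [0.2, 0.8, -2.5]
opening: 0.014
t: 20.33
tool_pos: [0.5581, -0.2082, 0.3207]
orientation: [-2.386, -2.043, 0.0]
force: [0.2, 0.8, -1.1]
opening: 0.014
t20.33 grasp [ 0.5581 -0.2082  0.1534] head 81.2 tilt [-0.01  0.  ] F [ 0.2  0.8 -1.1] open 0.0140 q [-0.44  0.17  1.6  -0.    1.37 -0.29]
  shift tool cm [21.87 -1.64  0.04]
  turn z deg -0.1
```

View pics/s10.png

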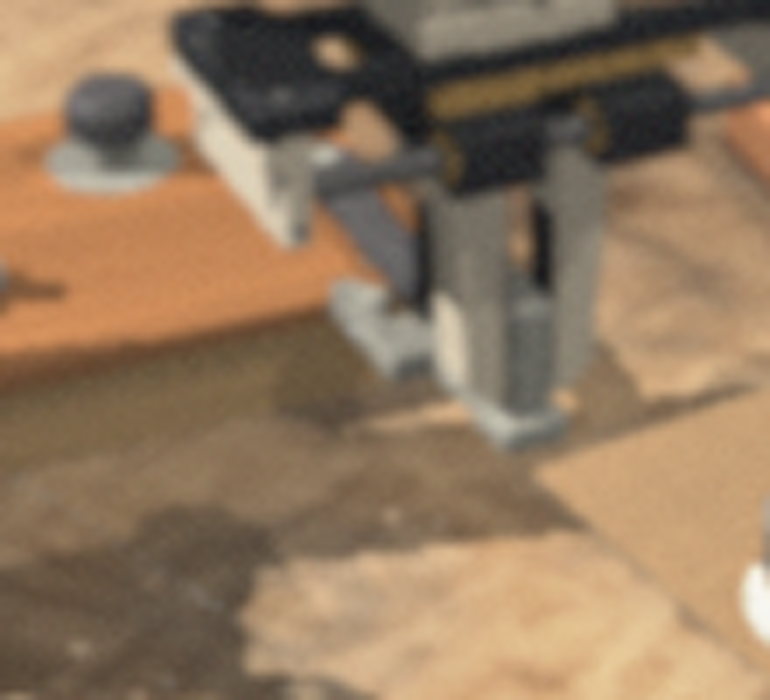

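```bash
python3 - <<'E'
from h import *
s=read_camera("side");G=np.array([.5581,-.2082,.1534]);a=np.radians(81.2)
ex=np.array([np.cos(a),np.sin(a),0]);ey=np.array([np.sin(a),-np.cos(a),0])
for n,x,y,z in [("tail bot L",-17,-11,-32),("tail bot R",-17,11,-32),("tail top L",-17,-11,-22),("tail top R",-17,11,-22),("tabtop bk L",-14,-7,16),("tip L",85,-22,-22)]:
    u,v=proj(s,G+ex*x/1e3+ey*y/1e3+[0,0,z/1e3]);print(n,round((u+.5-240)*7),round((v+.5-170)*7))
E
```

```text
tail bot L 510 465
tail bot R 577 448
tail top L 510 437
tail top R 577 420
tabtop bk L 520 319
tip L 342 284
```

```bash
python3 -m creep '[[[2.7,-0.2,0],[0,0,0]],[[2.7,-0.2,0],[0,0,0]],[[2.7,-0.2,0],[0,0,0]],[[2.7,-0.2,0],[0,0,0]],[[2.7,-0.2,0],[0,0,0]],[[2.7,-0.2,0],[0,0,0]],[[2.7,-0.2,0],[0,0,0]],[[2.7,-0.2,0],[0,0,0]],[[0,0,1],[0,0,0]],[[0,0,1],[0,0,0]],[[0,0,0],[0,0,0]],[[0,0,0],[0,0,0]]]'
python3 -c "
from h import *
go(W(0,-118),.083,81.3);Gs()
crop('side','pics/s11.png',210,320,140,240,7)
crop('top','pics/t11.png',190,300,165,280,6)"
```

```text
t: 21.43
tool_pos: [0.5744, 0.0068, 0.2989]
orientation: [-2.382, -2.046, 0.004]
force: [-0.1, -0.6, -0.9]
opening: 0.0137
t21.43 grasp [0.574  0.0067 0.1316] head 81.3 tilt [-0.16 -0.01] F [-0.1 -0.6 -0.9] open 0.0137 q [-0.08  0.14  1.68 -0.    1.33  0.07]
  shift tool cm [0.38 0.11 4.85]
  turn z deg 0.0
grasp in stand mm -1.0093301243133992 -121.80815285268471 81.55174121410481 F [-0.1 -0.6 -0.9] open 0.013747268919035943 t 21.4333
```

View pics/s11.png

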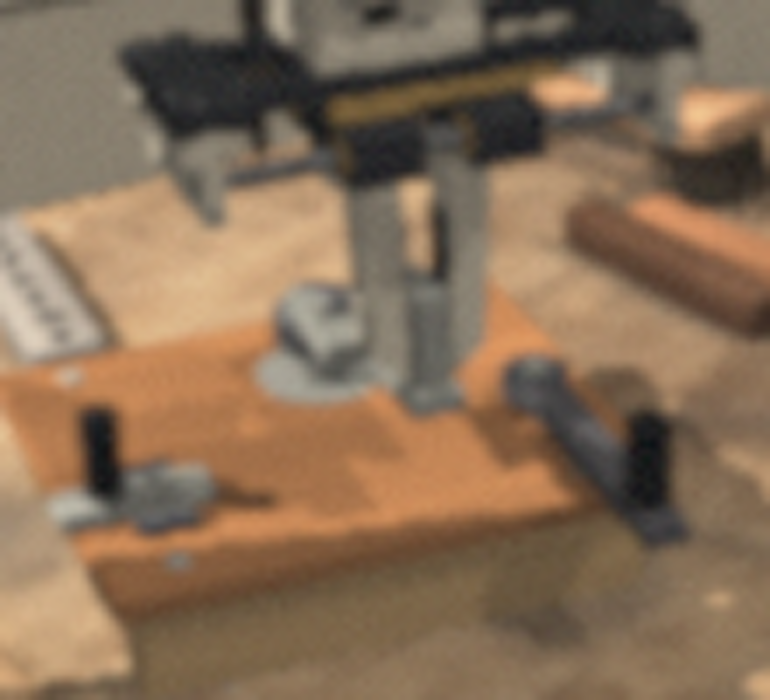

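View pics/t11.png

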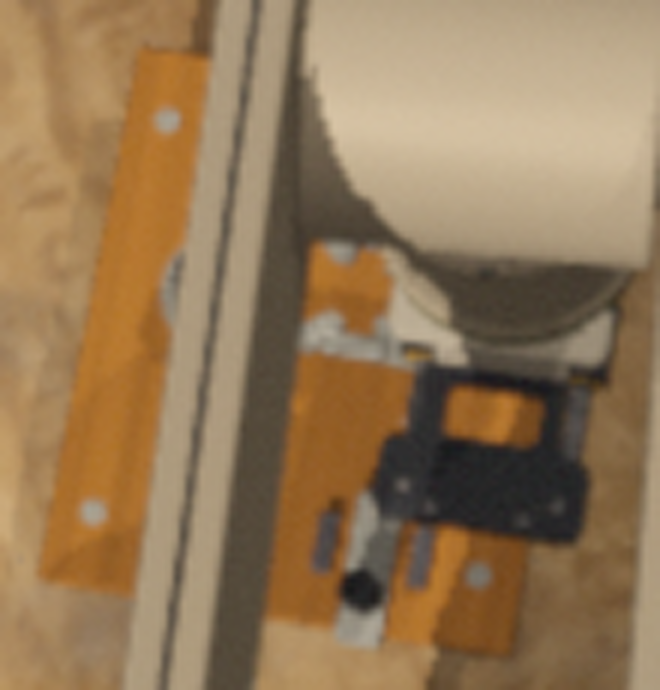

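```bash
python3 -m creep '[[[0.25,0.1,1],[0,0,0]],[[0,0,1],[0,0,0]],[[0,0,1],[0,0,0]],[[0,0,1],[0,0,0]],[[0,0,0],[0,0,0]],[[0,0,0],[0,0,0]],[[0,0,0],[0,0,0]]]'
python3 -c "
from h import *
go(W(0,-118),.083,81.3);Gs()
crop('side','pics/s12.png',210,320,140,240,7)"
```

```text
t: 22.12
tool_pos: [0.5765, 0.01, 0.2602]
orientation: [-2.383, -2.047, 0.0]
force: [0.5, 0.2, -2.0]
opening: 0.0139
t22.12 grasp [0.5764 0.01   0.0929] head 81.3 tilt [-0.01  0.  ] F [ 0.5  0.2 -2. ] open 0.0139 q [-0.07  0.18  1.7  -0.    1.26  0.08]
  shift tool cm [ 0.02 -0.09  0.99]
  turn z deg 0.0
grasp in stand mm 0.9197355248198591 -118.24824606255498 42.872493943783326 F [ 0.5  0.2 -2. ] open 0.01389243302421327 t 22.1167
```

View pics/s12.png

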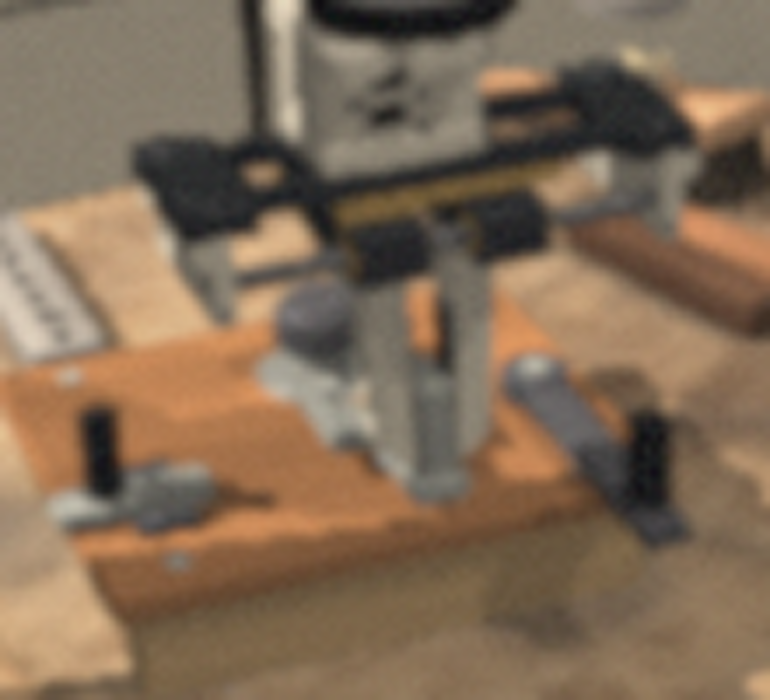

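```bash
python3 -m creep '[[[0,-0.1,0.5],[0,0,0]],[[0,0,0.3],[0,0,0]],[[0,0,0],[0,0,0]],[[0,0,0],[0,0,0]]]'
python3 -c "
from h import *
Gs()"
python3 -m creep '[[[0,0,0.15],[0,0,0]],[[0,0,0],[0,0,0]],[[0,0,0],[0,0,0]]]'
python3 -c "
from h import *
Gs()"
```

```text
t: 22.5
tool_pos: [0.5753, 0.0102, 0.252]
orientation: [-2.383, -2.047, 0.001]
force: [1.0, -0.1, -1.7]
opening: 0.0138
grasp in stand mm -0.3297502888883544 -118.2259675641821 34.66632003170088 F [ 1.  -0.1 -1.7] open 0.013812227058116702 t 22.5
t: 22.75
tool_pos: [0.5754, 0.0101, 0.2508]
orientation: [-2.383, -2.047, -0.0]
force: [0.2, -0.4, -2.1]
opening: 0.0138
grasp in stand mm -0.0689984497953336 -118.24354137834034 33.452169548368865 F [ 0.2 -0.4 -2.1] open 0.013806933810448846 t 22.75
```

Lower the last fraction to touch the deck.

```bash
python3 -m creep '[[[0,0,0.1],[0,0,0]],[[0,0,0],[0,0,0]],[[0,0,0],[0,0,0]]]'
python3 -m creep '[[[0,0,0.05],[0,0,0]],[[0,0,0],[0,0,0]],[[0,0,0],[0,0,0]]]'
python3 -c "
from h import *
Gs()
crop('side','pics/s13.png',210,320,140,240,7)"
```

```text
t: 23.0
tool_pos: [0.5756, 0.0101, 0.2503]
orientation: [2.383, 2.046, 0.001]
force: [-1.3, -0.2, 3.3]
opening: 0.0134
t: 23.25
tool_pos: [0.5757, 0.0101, 0.2503]
orientation: [2.383, 2.046, 0.001]
force: [-4.7, 0.1, 8.2]
opening: 0.014
grasp in stand mm 0.2523684137323151 -118.23377520783674 33.01426075693382 F [-4.7  0.1  8.2] open 0.014007384500078771 t 23.25
```

View pics/s13.png

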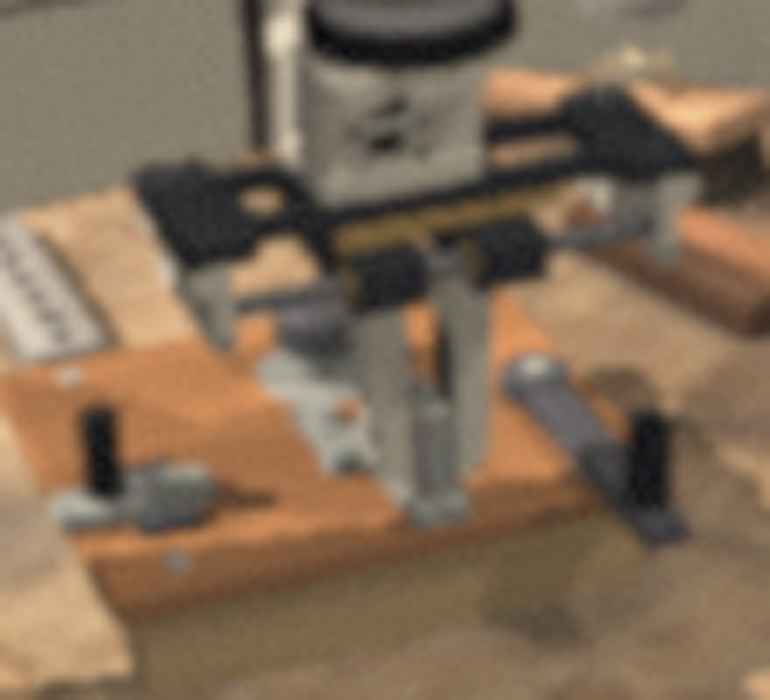

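Clip is flat on the deck with its mouth to the shaft. Push in along tool +x (stand +y).

```bash
python3 -m creep '[[[0.4,0,-0.07],[0,0,0]],[[0.5,0,0],[0,0,0]],[[0.5,0,0],[0,0,0]],[[0.5,0,0],[0,0,0]],[[0.5,0,0],[0,0,0]],[[0.5,0,0],[0,0,0]],[[0,0,0],[0,0,0]]]'
python3 -c "
from h import *
Gs()
go(W(0,-63),.0835,81.3)"
```

```text
t: 23.88
tool_pos: [0.5802, 0.04, 0.2504]
orientation: [2.382, 2.048, 0.002]
force: [0.4, 2.5, 4.7]
opening: 0.014
grasp in stand mm 0.2508859016348494 -87.88469294278796 33.052201142142316 F [0.4 2.5 4.7] open 0.01395168880712806 t 23.8833
t23.88 grasp [0.5804 0.0401 0.0831] head 81.4 tilt [0.06 0.03] F [0.4 2.5 4.7] open 0.0140 q [-0.02  0.21  1.69  0.    1.24  0.13]
  shift tool cm [ 2.49 -0.02 -0.04]
  turn z deg 0.1
```

```bash
python3 -m creep '[[[0.4,0,0],[0,0,0]],[[0.4,0,0],[0,0,0]],[[0.3,0,0],[0,0,0]],[[0,0,0],[0,0,0]]]'
python3 -c "
from h import *
Gs()"
python3 -m creep '[[[0.3,0,0],[0,0,0]],[[0.3,0,0],[0,0,0]],[[0,0,0],[0,0,0]]]'
python3 -c "
from h import *
Gs()"
python3 -m creep '[[[0.2,0,0],[0,0,0]],[[0.2,0,0],[0,0,0]],[[0,0,0],[0,0,0]]]'
python3 -c "
from h import *
Gs()"
```

```text
t: 24.22
tool_pos: [0.5816, 0.0496, 0.2504]
orientation: [2.382, 2.047, -0.001]
force: [-2.9, -4.1, 7.1]
opening: 0.0139
grasp in stand mm 0.10559553385507472 -78.47054828430508 33.05969632714518 F [-2.9 -4.1  7.1] open 0.013928372537141747 t 24.2167
t: 24.47
tool_pos: [0.5825, 0.0553, 0.2503]
orientation: [2.383, 2.046, -0.001]
force: [-2.1, -5.0, 6.5]
opening: 0.014
grasp in stand mm 0.09503433444697264 -72.76856279627252 33.044010817533426 F [-2.1 -5.   6.5] open 0.014008665371575022 t 24.4667
t: 24.72
tool_pos: [0.5831, 0.0595, 0.2504]
orientation: [2.383, 2.047, -0.0]
force: [-2.6, -3.6, 6.3]
opening: 0.014
grasp in stand mm 0.0957482757914744 -68.38437947328444 33.063411083860004 F [-2.6 -3.6  6.3] open 0.013999434785587213 t 24.7167
```

```bash
for i in 1; do python3 -m creep '[[[0.2,0,0],[0,0,0]],[[0.1,0,0],[0,0,0]],[[0,0,0],[0,0,0]]]'; python3 -c "
from h import *
Gs()"; done
python3 -m creep '[[[0.15,0,0],[0,0,0]],[[0,0,0],[0,0,0]],[[0,0,0],[0,0,0]]]'; python3 -c "
from h import *
Gs()"
python3 -m creep '[[[0.15,0,0],[0,0,0]],[[0,0,0],[0,0,0]],[[0,0,0],[0,0,0]]]'; python3 -c "
from h import *
Gs()"
```

```text
t: 24.97
tool_pos: [0.5835, 0.0626, 0.2503]
orientation: [2.383, 2.047, -0.0]
force: [-1.2, -2.7, 6.6]
opening: 0.0139
grasp in stand mm 0.027899762005408058 -65.20937739244512 33.02048848680768 F [-1.2 -2.7  6.6] open 0.01386281448698828 t 24.9667
t: 25.22
tool_pos: [0.5838, 0.064, 0.2503]
orientation: [2.383, 2.047, -0.0]
force: [-0.8, -3.6, 7.0]
opening: 0.0134
grasp in stand mm 0.10426819440108488 -63.82615841221066 33.02604168267907 F [-0.8 -3.6  7. ] open 0.01341988310599245 t 25.2167
t: 25.47
tool_pos: [0.584, 0.0649, 0.2504]
orientation: [2.382, 2.046, -0.002]
force: [-2.7, -6.8, 7.8]
opening: 0.014
grasp in stand mm 0.09154764516014664 -63.13515997360118 33.05583458482832 F [-2.7 -6.8  7.8] open 0.014017131579196308 t 25.4667
```

```bash
python3 -m creep '[[[0.15,0,0],[0,0,0]],[[0,0,0],[0,0,0]],[[0,0,0],[0,0,0]]]'; python3 -c "
from h import *
Gs()"
python3 -m creep '[[[0.15,0,0],[0,0,0]],[[0,0,0],[0,0,0]],[[0,0,0],[0,0,0]]]'; python3 -c "
from h import *
Gs()
crop('side','pics/s14.png',210,320,140,240,7)"
```

```text
t: 25.72
tool_pos: [0.5841, 0.0655, 0.2505]
orientation: [2.382, 2.045, -0.004]
force: [-5.2, -12.3, 8.8]
opening: 0.0143
grasp in stand mm 0.14086403216941912 -62.75597606217277 33.15603360144647 F [ -5.2 -12.3   8.8] open 0.014349689556051298 t 25.7167
t: 25.97
tool_pos: [0.5843, 0.066, 0.2506]
orientation: [2.381, 2.044, -0.007]
force: [-4.3, -18.4, 11.0]
opening: 0.0134
grasp in stand mm 0.20815769018943386 -62.547387680445375 33.29231478221277 F [ -4.3 -18.4  11. ] open 0.013411103587716706 t 25.9667
```

View pics/s14.png

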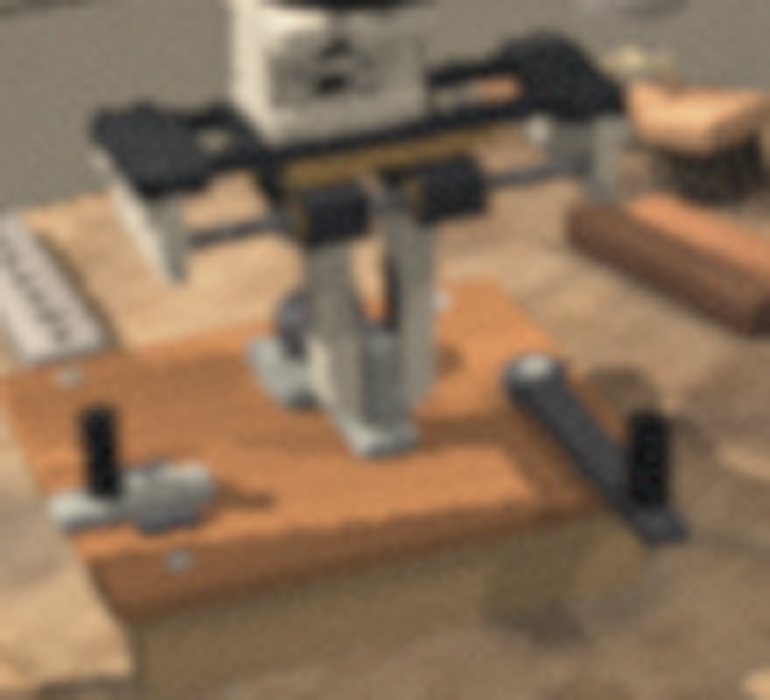

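Hard stop at tab y=-62.5 (seat at about 0), force 18 N: home. Relax, release, rise, and look.

```bash
python3 -m creep '[[[-0.3,0,-0.05],[0,0,0]],[[0,0,0],[0,0,0]],[[0,0,0],[0,0,0]]]'
python3 -m creep '[[[0,0,0],[0,0,0]],[[0,0,0],[0,0,0]],[[0,0,0],[0,0,0]],[[0,0,0],[0,0,0]],[[0,0,-1],[0,0,0]],[[0,0,-2],[0,0,0]],[[0,0,-2],[0,0,0]],[[0,0,-3],[0,0,0]],[[-2,0,-3],[0,0,0]],[[-4,0,-1],[0,0,0]],[[-4,0,0],[0,0,0]],[[-4,0,0],[0,0,0]]]' 35
python3 -m creep '[[[-4,0,0],[0,0,0]],[[-4,0,0],[0,0,0]],[[-4,0,0],[0,0,0]],[[-4,0,0],[0,0,0]],[[-4,0,0],[0,0,0]],[[0,0,0],[0,0,0]],[[0,0,0],[0,0,0]]]'
python3 -c "
from h import *
Gs()
crop('side','pics/s15.png',200,310,150,240,7)
crop('top','pics/t15.png',190,300,165,280,6)"
```

```text
t: 26.27
tool_pos: [0.5838, 0.0648, 0.2504]
orientation: [2.383, 2.046, -0.002]
force: [-3.0, -7.6, 6.3]
opening: 0.0134
t: 27.27
tool_pos: [0.5628, -0.0738, 0.3732]
orientation: [2.379, 2.047, 0.004]
force: [0.4, -0.3, 0.4]
opening: 0.0328
t: 27.85
tool_pos: [0.5319, -0.2727, 0.371]
orientation: [2.387, 2.042, 0.0]
force: [-0.5, 1.1, 0.4]
opening: 0.0324
grasp in stand mm -0.2927508733583592 -404.3753715615318 153.69531829293504 F [-0.5  1.1  0.4] open 0.0323962273219227 t 27.85
```

View pics/s15.png

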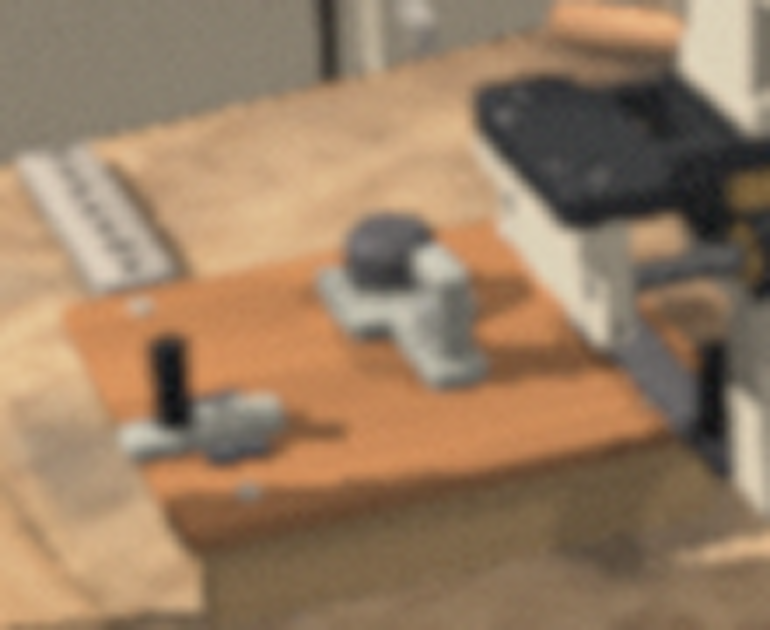

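View pics/t15.png

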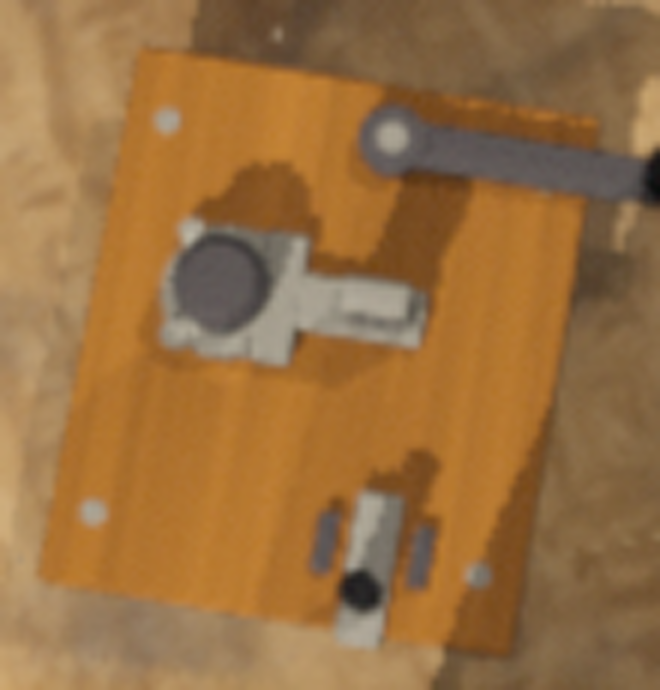

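```bash
python3 - <<'E'
from h import *
c=read_camera("top")
T=lambda u,v:((u+.5)/6-.5+190,(v+.5)/6-.5+165)
def st(n,u,v,z):
    p=onz(c,*T(u,v),z);C,S=np.cos(SY),np.sin(SY);d=p[:2]-SO
    print(n,(1e3*np.array([C*d[0]+S*d[1],-S*d[0]+C*d[1]])).round(1))
st("tail R bottomcorner (-11,-80)",420,348,.06)
st("shoulder top (26,-30)",310,236,.06)
st("shoulder bot (-26,-30)",290,366,.06)
st("tip (22,22)",185,220,.06)
st("tip (-22,22)",162,340,.06)
st("head (0,0)",222,283,.084)
st("tab top ctr (0,-63)",376,298,.098)
st("lock knob (-112,-75)",361,590,.094)
st("keeper arm ctr",600,178,.061)
st("hinge",393,137,.063)
crop('top','pics/t16.png',80,480,60,320,2)
E
```

```text
tail R bottomcorner (-11,-80) [-10.9 -79. ]
shoulder top (26,-30) [ 26.5 -28.5]
shoulder bot (-26,-30) [-26.  -29.6]
tip (22,22) [25.1 21.8]
tip (-22,22) [-23.8  22.2]
head (0,0) [-1.2 -0.9]
tab top ctr (0,-63) [  0.2 -62.3]
lock knob (-112,-75) [-110.4  -75.1]
keeper arm ctr [  67.4 -138.4]
hinge [ 70.6 -54.6]
```

View pics/t16.png

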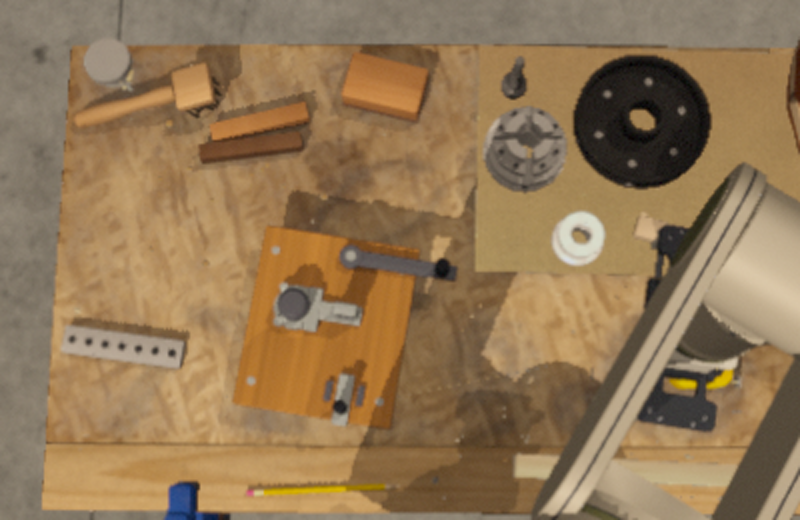

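```bash
python3 - <<'E'
from h import *
c=read_camera("top")
crop('top','pics/t17.png',240,320,170,215,10)
p=onz(c,443/2-.25+80,267/2-.25+60,.096);C,S=np.cos(SY),np.sin(SY);d=p[:2]-SO
print(1e3*np.array([C*d[0]+S*d[1],-S*d[0]+C*d[1]]))
E
```

```text
[  66.74657441 -165.79389942]
```

View pics/t17.png

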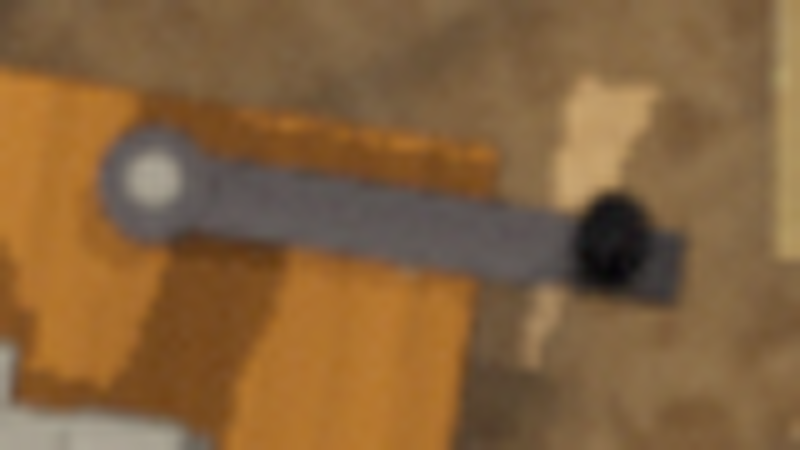

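```bash
python3 -c "
from plant import *
print(read_state()['t']);print(close_job())"
```

```text
28.15
the job is handed in; nothing more can be done
None
```

The job is done and handed in at 28.2 s. The lock bar is drawn back, the keeper is swung to its end stop, and the clip is pushed into the groove until it stopped hard.

Last checks, positions in the stand's axes:
- **Lock bar:** the knob is at x about -110 mm, so the bar is drawn 28–29 mm. It clears the keeper from 20 mm on.
- **Keeper:** the tool met about 10 N of resistance at the stop. The images put it at 88–89° rather than exactly 90°, a gap within the accuracy of my readings.
- **Clip:** it lies flat and within about 1 mm of home lengthways, with its tips at y about +22 mm and its tail at about -79 mm. The push rose to 18 N against a firm stop. I did not see the snap itself as a separate force peak, because I only sampled the force between steps.
- **Bystanders:** none were touched. The guide bar and adapter show no movement in the last picture. The arm partly hides the tape measure and the offcut, so I could not check those two as well.
- **Robot:** it ended clear of everything.

I gripped the clip twice. The first grip's heading would have taken the last joint past its range on the final turn, so I let go and regripped after a half turn.

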